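# Unlock a turning-tool bar, draw it from its block and hold it up cutter first

### The job

The cutter on the turning-tool bar is due for a look: set the T-key on the square head of the lock, turn it a quarter turn anticlockwise (seen from above) to its stop, and stand the key back in its hole in the wooden stand. Then draw the bar straight out of its block, turn it cutter end up at about 45 degrees or steeper, and finish while still holding it steady like that in the gripper, the cutter well up and the whole bar more than 10 cm above the bench. Turn the lock with the key only, do not lean on the block with the gripper, and leave the wax tin, the banded wooden blank and the wooden cup where they stand.

Things in the scene. Friction and masses are not known exactly. Their poses are not given: they have to be found in the camera images.
- post: Green-grey steel block fixed to the bench (place and yaw vary): base plate 104 x 98 x 10 mm, block 70 (x) x 64 (y) mm, top 64 mm above the bench. Origin: centre of the plate's underside, on the bench. x runs along the channel, out of its mouth, roughly away from the robot; z up.
- channel_mouth (a point): Middle of the channel's mouth, 35 mm from the block's origin along +x, 41 mm above the bench; axes as the block's. The channel is closed all round, 15.5 mm square and 65 mm deep.
- lock (a joint): Quarter-turn lock on top of the block, 12 mm to the -y side of the channel: 0 = shut (its eccentric pin blocks the bar's notch; pointer at the red mark), grows anticlockwise seen from above, 1.57 = open, at its stop (white mark). Starts at 0 to 0.12. Shut, it lets the bar move about 5 mm; the bar is free from about 1.2. Stiff (0.12 N m of friction), stays where it is left.
- lock_head (a point): Centre of the top face of the lock's upright square head, 83 mm above the bench; turns with the lock (z up, x and y square to the head's sides). The head is 12 mm square and stands 16 mm above its round flange, 25 mm wide, whose top is 67 mm above the bench; the head's top 4 mm taper to 7 mm square.
- key_bar (a point): Steel T-key, upright, 113 mm tall, 0.17 kg: middle of its cross bar, where it is gripped. The bar is round, 12 mm thick, 92 mm long, along this point's y; z runs up the shaft. The foot is 107 mm below.
- key_foot (a point): Centre of the key's underside; axes as the key's. The foot is a round sleeve, 24.4 mm wide, with a square socket 13.8 mm wide and 14 mm deep in its underside, sides square to the x and y axes; it fits the lock's head in four positions with about 8 degrees of play either way. Fully on the head, the foot is about 69 mm above the bench.
- stand: Dark wooden block fixed on the bench, 60 (x) x 110 (y) x 45 mm tall, origin at the centre of its underside, z up; a short bent steel rod stands 72 mm tall in it 38 mm to the +y side.
- stand_hole (a point): Floor of the stand's hole, where the key's foot stands at the start: the hole is round, 30 mm wide, 33 mm deep, its mouth 45 mm and its floor 12 mm above the bench.
- bar: Straight steel tool bar, 180 mm long, 14 mm square, 0.2 to 0.3 kg, level in the channel, 41 mm above the bench, 62 mm of it inside. Origin: middle of its length, on its axis, also near its balance point; x runs along it to the cutter (a small gold disc on top of the end; the last 28 mm taper). The free part starts 28 mm behind the origin.
- bar_inner (a point): Middle of the bar's inner end face, 90 mm behind the bar's origin; axes as the bar's. A notch in the bar's -y side, 12 mm long, 25 mm ahead of this face, takes the lock's pin.
- bar_cutter (a point): Cutter end of the bar, 90 mm ahead of its origin; axes as the bar's.
- wax_tin: Bystander: round metal tin of dark red wax, 66 mm wide, 28 mm tall, origin at its underside. Leave alone.
- blank_b: Bystander: turned wooden blank with a black band, 57 mm wide, 82 mm tall, origin at its underside. Leave alone.
- cup_a: Bystander: small turned wooden cup, 66 mm wide, 55 mm tall, origin at its underside. Leave alone.
Mind the look-alikes: they are no part of the job. What is shaped like the part that bears key_bar but blue is not meant.

How it is judged:
By the outcome, as a careful person would: the job done as asked, in the order asked, and still so for the second after the job is handed in, while the arm keeps its last pose, push and grip.
It also fails if it takes over 72 s, if anything falls off the work surface, if the arm or the gripper's body presses on something with over 40 N, if the wrist force passes 120 N, or if a joint passes its speed limit or range.

### The arm

A 6-joint arm with a two-finger parallel gripper is mounted at the origin on a cart in front of the work surface, level with it; the furniture and walls round the work are solid. World frame = base frame: x ahead of the robot, y to its left, z up, the work surface at z = 0. Lengths are in mm, angles in rad, forces in N, time in s.
With the tool pointing down it reaches from about 400 to 925 mm from the base axis. Payload 12.5 kg.
Tool frame: the origin (TCP) lies on the mounting face of the last link; the fingertips stand 190 mm ahead of it and the grasp point (between the pads) lies 171 mm ahead of it (env.tcp_to_tips is the distance from the TCP to the fingertips, in mm); x points along the fingers, y is the direction in which the jaws open and shut, and the axes are right-handed (so a half turn about x gives the same grasp; the last joint's range is limited). The gripper opens to 95 mm and grips with 3 to 60 N. Pads are 20 mm wide; open, the fingers measure 119 mm over their backs; the gripper's body (75 mm by 180 mm) begins 59 mm behind the grasp point.
Start: joints at [-1.364, 0.491, 1.559, -0, 1.092, -0.106], TCP at [192.347, -594.666, 404.761] pointing down, gripper open.
Joint ranges: [-3.1, 3.1], [-0.84, 2.19], [0.05, 2.79], [-1.13, 4.28], [0.06, 2.93], [-2.69, 2.69]. Speed limits (rad/s): [2.22, 2.22, 2.79, 3.14, 3.14, 3.14].

### API

Orientations are given as [roll, pitch, yaw] about the fixed x, y, z axes, in that order (R = Rz(yaw) Ry(pitch) Rx(roll)).
In Python, from cell import monitor, cams, job, env gives the robot as it stands. The module is installed in compiled form; this text tells all that it offers.
- The arm moves only by the tool apply_moves, never from a script. Its argument "series" is a list of rows, each a list of 3 entries, a list of its own where there are three numbers: the closure, from -1 (fully open) to 1 (shut), so that 0 is half open, then the shift along the tool's x, y, z in cm, then the turn about the tool's x in rad. A call has 1 to 20 rows; each row is the pose to reach, as a shift and turn from the pose commanded when the call began, along the tool's axes at that moment; what a row does not reach only later rows make up. A row lasts 1/8 s, in which the tool goes at most 62.5 mm and 10.7 degrees, less where a joint would pass 70% of its speed; a pose out of reach is approached as far as the arm can. A call with a gripper value outside its range is refused whole. The fingers move at their own pace and stop on an object; the grip force is fixed at half the most. Time passes only in rows, so rows that repeat a pose let the fingers close. It gives the time, the measured TCP pose, the force and the opening at its end, in the units of the state.
- monitor.state(): the state, without advancing time (a new reading comes with each control period).
- cams.read_camera(name): name is "scene" or "top" or "wrist"; returns a dict with "image" (480x640x3 uint8, red, green, blue), "fx", "fy", "cx", "cy" (pixels), "k1" (the pictures are not rectified: a ray, as slopes to the right and down, at radius r is drawn at 1 + k1 r^2 times it, then the intrinsics apply), "position" and "orientation" of the camera in the world. Camera axes: x right, y down, z forward; pixel columns grow to the right and rows downward; lengths in mm; the calibration is good to about 2 mm. A picture is of the moment at which its call begins. There is no depth.
- job.job_done(): hands the job in, once; it reports no verdict.
The state is a dict: "t": time; "joints": joint angles; "qvel": joint speeds; "tau": joint torques, N m; "eef_pos": TCP position; "tcp_rot": TCP orientation; "ft_force": force on the tool from outside, world axes, zero at the start; "moment": the same for the moment, N m; "opening": opening from 0.0 (shut) to 1.0 (fully open).
Only numpy, scipy, OpenCV 4.12 (cv2) and the standard library are available. Lean on these libraries where they do the work, as an engineer would, in place of code of your own. Each camera call takes 0.05 s, during which the arm holds its last target. There are 200 camera calls.

## Working session

There is one attempt and no reset: what is moved stays moved. The work goes in short steps, Python scripts to look and compute and a tool call to move; the robot and the scene stay as the last step left them, time stands still between calls to the robot, and variables do not carry over. Pictures are saved under pics/ and viewed, about 8 in all and at most 12, crops included, and the job is handed in when it is done.

Besides the shell and the picture viewer there is one more tool, called as name(argument=value, ...), one argument or row to a line, values as JSON. apply_moves: Moves the arm, as the interface text tells. Its arguments: {"type":"object","properties":{"series":{"type":"array"}},"required":["series"]}

```bash
mkdir -p pics; cat > h.py <<'E'
import numpy as np, cv2
from scipy.spatial.transform import Rotation as R
from cell import monitor, cams, job, env
def rot(o):
    o=np.array(o,float)
    return o if o.shape==(3,3) else (R.from_euler('xyz',o).as_matrix() if o.size==3 else R.from_quat(o).as_matrix())
def ray(c,u,v):
    d=np.array([(u-c['cx'])/c['fx'],(v-c['cy'])/c['fy']]); s=d.copy()
    for _ in range(20): s=d/(1+c['k1']*(s@s))
    return np.array(c['position'],float), rot(c['orientation'])@np.array([s[0],s[1],1])
def onz(c,u,v,z):
    p,d=ray(c,u,v); return p+d*(z-p[2])/d[2]
def proj(c,P):
    q=rot(c['orientation']).T@(np.array(P,float)-np.array(c['position'])); s=q[:2]/q[2]; s=s*(1+c['k1']*(s@s))
    return np.array([c['fx']*s[0]+c['cx'],c['fy']*s[1]+c['cy']])
def tri(c1,uv1,c2,uv2):
    p,d=ray(c1,*uv1);q,e=ray(c2,*uv2); A=np.stack([d,-e],1); t=np.linalg.lstsq(A,q-p,rcond=None)[0]
    a=p+d*t[0];b=q+e*t[1]; return (a+b)/2,np.linalg.norm(a-b)
def snap(n,f):
    c=cams.read_camera(n); cv2.imwrite('pics/'+f,c['image'][:,:,::-1]); 
    import pickle; pickle.dump(c,open('pics/'+f+'.pkl','wb')); return c
def load(f):
    import pickle; return pickle.load(open('pics/'+f+'.pkl','rb'))
E
python3 - <<'E'
from h import *
for n in('scene','top'):
    c=snap(n,n+'0.png'); print(n,{k:v for k,v in c.items() if k!='image'})
print(monitor.state(), env.tcp_to_tips)
E
```

```text
scene {'fx': 548.488990825067, 'fy': 548.488990825067, 'cx': 321.6009200194174, 'cy': 242.70664365897895, 'k1': 0.01096076100568439, 'position': array([173.95457048, 739.64699758, 828.05673342]), 'orientation': array([-2.25503216, -0.02362662, -2.68534305])}
top {'fx': 563.7479995681115, 'fy': 563.7479995681115, 'cx': 311.80952178791114, 'cy': 239.52908550783494, 'k1': -0.07770890978119083, 'position': array([ 401.62971471,  -38.83538575, 1201.65856966]), 'orientation': array([-3.01330041, -0.00427091, -1.57729829])}
{'t': 0.1, 'joints': array([-1.36359900e+00,  4.91482695e-01,  1.55939276e+00, -2.83571236e-05,
        1.09171973e+00, -1.05632386e-01]), 'qvel': array([ 0.00012055, -0.0049198 , -0.00248458, -0.00011343, -0.00135033,
        0.00010014]), 'tau': array([ 2.79774787e-03, -6.13622904e+01, -2.58605307e+01,  6.94000209e-02,
        4.69980575e-02, -6.46603053e-05]), 'eef_pos': array([ 192.33867216, -594.63375966,  404.22893476]), 'tcp_rot': array([-1.65134584,  1.56979348,  1.80308962]), 'ft_force': array([-0.1215081 , -0.03036628, -0.4660904 ]), 'moment': array([-0.00306727, -0.02766598,  0.0198924 ]), 'opening': 1.0000398563267645} 190.1
```

View pics/top0.png

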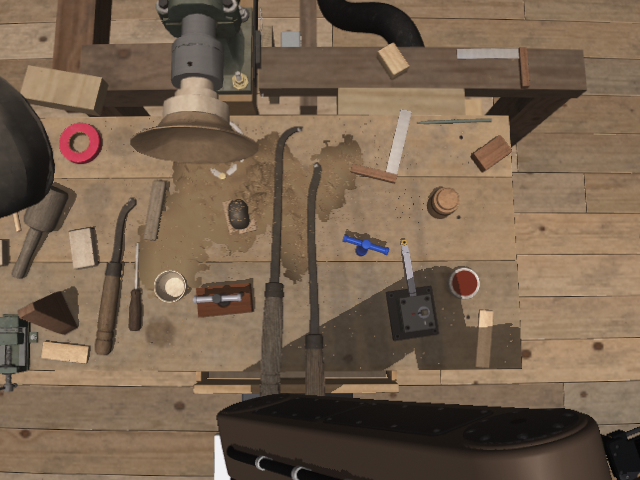

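View pics/scene0.png

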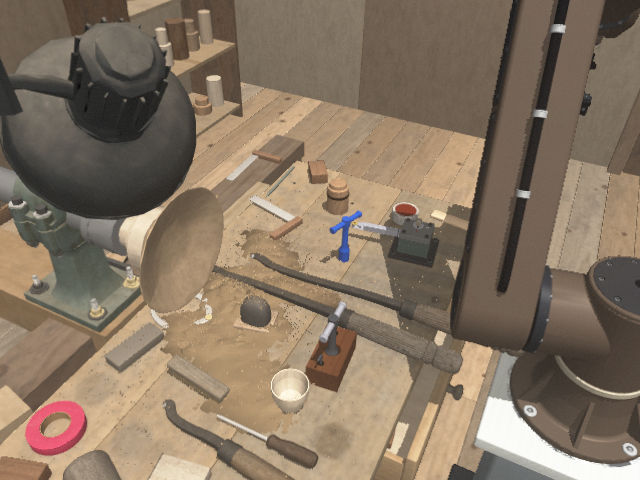

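Top view: the steel key with its light cross bar at (218,298) stands in the dark stand at (224,299). The blue T at (366,245) is the look-alike. The block is at (412,312) with the bar's cutter at (404,241), the tin at (463,282), the blank at (444,202) and the cup at (170,287). The steel key in the stand fits the description. I'll enlarge it together with the block.

```bash
python3 - <<'E'
from h import *
im=cv2.imread('pics/top0.png')
a=cv2.resize(im[270:330,180:270],None,fx=4.4,fy=4.4,interpolation=cv2.INTER_CUBIC)
b=cv2.resize(im[230:350,375:455],None,fx=4.4,fy=4.4,interpolation=cv2.INTER_CUBIC)
s=cv2.imread('pics/scene0.png'); d=cv2.resize(s[295:361,290:380],(a.shape[1],264),interpolation=cv2.INTER_CUBIC)
cv2.imwrite('pics/c1.png',np.hstack([np.vstack([a,d]),b]))
c=load('top0.png')
print('key',onz(c,218,298,119),'stand',[onz(c,*p,45) for p in[(195,290),(250,281),(254,311),(199,317)]])
print('cutter',onz(c,404,241,45),'lock',onz(c,422,312,83))
E
```

```text
key [429.42444752 136.02518099 119.        ] stand [array([447.8391699, 195.5560231,  45.       ]), array([465.79594466,  82.58883351,  45.        ]), array([404.59233709,  74.06720844,  45.        ]), array([392.80871349, 186.44876805,  45.        ])]
cutter [ 546.59221664 -235.91224605   45.        ] lock [ 400.06573473 -261.58088256   83.        ]
```

View pics/c1.png

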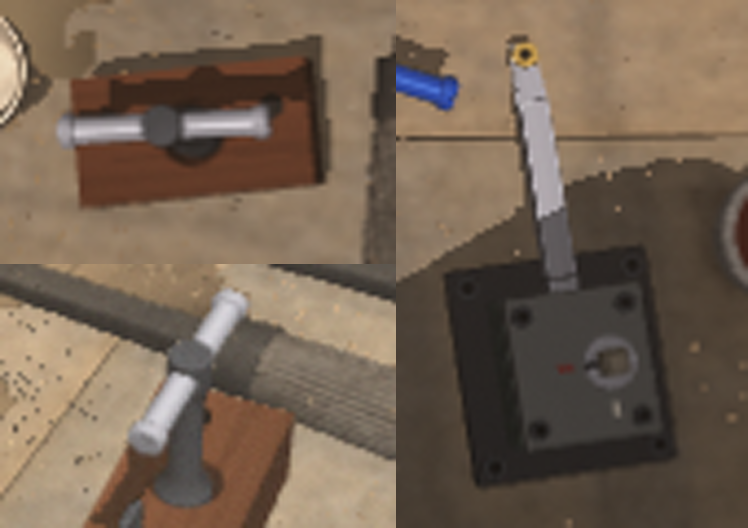

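Crop: the steel key's hub is at top pixel (217,299), its cross bar ends at (195,300) and (239.5,298). The lock is at (422.5,312), with its pointer at the red mark. The blue T is a separate piece standing on the bench by the bar, so the steel key in the stand is the one meant. Now some geometry.

```bash
python3 - <<'E'
from h import *
np.set_printoptions(precision=1,suppress=True)
c=load('top0.png')
f=lambda u,v,z:onz(c,u,v,z)[:2]
a,b=f(195,299.8,119),f(239.7,297.7,119); print('key',(a+b)/2,f(217,298.9,123),np.linalg.norm(a-b),'dir',np.arctan2(*(a-b)[::-1]))
k=lambda x,y:(375+(x-396)/4.4,230+y/4.4)
P=[f(*k(*p),10) for p in[(445,272),(643,247),(676,455),(477,487)]]; print('plate',P,np.mean(P,0)); 
print('yaw',[np.arctan2(*(d)[::-1]) for d in(P[0]-P[3],P[1]-P[2])])
T=[f(*k(*p),64) for p in[(505,302),(638,283),(664,437),(530,453)]]; print('top',np.mean(T,0))
print('lockhead',f(*k(613,362),83),'tail',f(*k(562,280),48),'cut',f(*k(524,55),47))
print('blue',[f(u,v,107) for u,v in[(345,238),(366,245.5),(387,252.5)]],'foot',f(367,249,20))
print('tin',f(463,282,28),'blank',f(445,201,82),'cup',f(170,287,55))
s=monitor.state(); print(rot(s['tcp_rot']))
w=snap('wrist','w0.png'); print(w['position']-s['eef_pos'],rot(s['tcp_rot']).T@rot(w['orientation']),rot(s['tcp_rot']).T@(w['position']-s['eef_pos']),w['fx'],w['cx'],w['cy'])
E
```

```text
key [428.  137.3] [427.6 137.3] 85.95190284543177 dir 1.61379576776739
plate [array([ 443.1, -201.1]), array([ 454.2, -297.2]), array([ 354.8, -310.1]), array([ 340.8, -214.3])] [ 398.2 -255.7]
yaw [np.float64(0.1281598037013675), np.float64(0.12966109965237574)]
top [ 396.6 -256.8]
lockhead [ 399.5 -266.2] tail [ 437.6 -250.5] cut [ 543.2 -235.7]
blue [array([ 545.4, -109.5]), array([ 530.4, -150.4]), array([ 516.4, -191.3])] foot [ 533.2 -161.3]
tin [ 461.4 -360.8] blank [ 623.4 -315.7] cup [453.7 244.9]
[[-0.   0.3 -1. ]
 [ 0.  -1.  -0.3]
 [-1.  -0.  -0. ]]
[ 72.9  24.5 -21. ] [[ 0.  -0.3  1. ]
 [ 1.   0.  -0. ]
 [-0.   1.   0.3]] [ 21.1  -0.9 -76.9] 340.95443569431734 317.9802501104718 235.76020041993726
```

```bash
cat >> h.py <<'E'
def plan(*wps):
    """wps: (grasp xyz, jaw angle) -> cm shift along tool axes now, turn"""
    s=monitor.state(); M=rot(s['tcp_rot']); y=np.arctan2(M[1,1],M[0,1]); g=np.array(s['eef_pos'])+M[:,0]*171
    print('grasp',g.round(1),'jaw',round(y,4),'j',np.round(s['joints'],3),'open',round(s['opening']*95,1),'F',np.round(s['ft_force'],1),'t',round(s['t'],2))
    for p,a in wps:
        d=M.T@(np.array(p,float)-g)/10; t=-(a-y); t=(t+np.pi)%(2*np.pi)-np.pi; print('shift',d.round(2),'turn',round(t,3))
E
python3 - <<'E'
from h import *
plan(((480,-250,240),-.7),((428,137,190),.043))
E
```

```text
grasp [ 192.3 -594.5  233.3] jaw -1.258 j [-1.364  0.491  1.559  0.     1.092 -0.106] open 95.0 F [-0.2  0.5  0.7] t 0.15
shift [ -0.65 -23.93 -37.97] turn -0.558
shift [  4.38 -62.35 -44.93] turn -1.301
```

apply_moves(
  series=[
    [-1,[-0.6,-24,-38],-0.55],
    [-1,[-0.6,-24,-38],-0.55],
    [-1,[-0.6,-24,-38],-0.55],
    [-1,[-0.6,-24,-38],-0.55],
    [-1,[-0.6,-24,-38],-0.55],
    [-1,[-0.6,-24,-38],-0.55],
    [-1,[-0.6,-24,-38],-0.55],
    [-1,[-0.6,-24,-38],-0.55],
    [-1,[4.4,-62.4,-44.9],-1.3],
    [-1,[4.4,-62.4,-44.9],-1.3],
    [-1,[4.4,-62.4,-44.9],-1.3],
    [-1,[4.4,-62.4,-44.9],-1.3],
    [-1,[4.4,-62.4,-44.9],-1.3],
    [-1,[4.4,-62.4,-44.9],-1.3],
    [-1,[4.4,-62.4,-44.9],-1.3],
    [-1,[4.4,-62.4,-44.9],-1.3],
    [-1,[4.4,-62.4,-44.9],-1.3],
  ],
)

```text
t: 2.28
eef_pos: [427.8, 136.3, 360.7]
tcp_rot: [0.07, 1.571, -1.46]
ft_force: [0.2, 0.3, 0.7]
opening: 0.997
```

```bash
python3 - <<'E'
from h import *
plan(((428,137,119),.043)); c=snap('wrist','w1.png')
for n,P in dict(key=(428,137.3,125),hole=(428,137,45)).items(): print(n,proj(c,P))
E
```

```text
grasp [427.8 136.2 189.7] jaw 0.0412 j [ 0.161  0.304  2.026 -0.     0.812  0.12 ] open 94.7 F [0.2 0.3 0.7] t 2.27
shift [ 7.07  0.02 -0.08] turn -0.002
key [319.52982911 259.04603582]
hole [319.06985748 228.96714045]
```

View pics/w1.png

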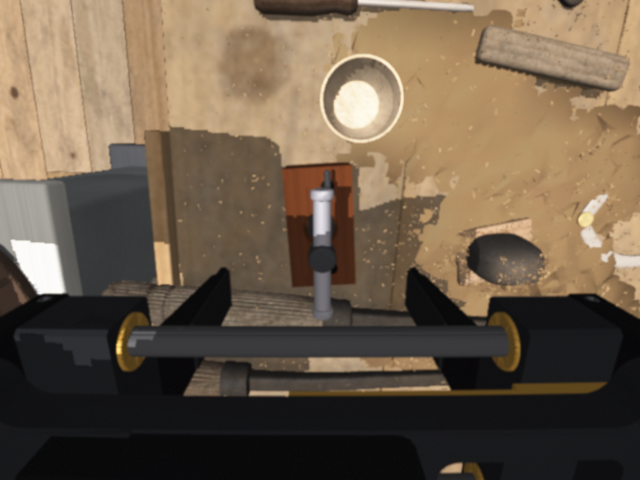

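Wrist view: the steel key's hub is at (322,258), its bar runs upright from (320,192) to (323,315), and the bent rod is at (328,180) clear of the fingers. The predicted hub was (319,259), so the fix is good to under 2 mm. Descend and grip.

apply_moves(
  series=[
    [-1,[4,0.1,-0.1],0],
    [-1,[7.1,0.1,-0.1],0],
    [-1,[7.1,0.1,-0.1],0],
    [1,[7.1,0.1,-0.1],0],
    [1,[7.1,0.1,-0.1],0],
    [1,[7.1,0.1,-0.1],0],
    [1,[7.1,0.1,-0.1],0],
    [1,[7.1,0.1,-0.1],0],
    [1,[7.1,0.1,-0.1],0],
    [1,[7.1,0.1,-0.1],0],
  ],
)

```text
t: 3.58
eef_pos: [428.5, 138.3, 289.7]
tcp_rot: [-0.563, 1.571, -2.092]
ft_force: [-0.1, -0.0, -0.0]
opening: 0.32
```

```bash
python3 - <<'E'
from h import *
plan(((428,137,210),.043))
E
```

```text
grasp [428.5 138.2 118.7] jaw 0.042 j [ 0.165  0.425  2.097 -0.     0.619  0.123] open 30.4 F [-0.1 -0.  -0. ] t 3.58
shift [-9.13 -0.06  0.12] turn -0.001
```

apply_moves(
  series=[
    [1,[0,0,0],0],
    [1,[0,0,0],0],
    [1,[0,0,0],0],
    [1,[0,0,0],0],
  ],
)

```text
t: 4.08
eef_pos: [428.5, 138.3, 289.7]
tcp_rot: [0.985, 1.571, -0.543]
ft_force: [1.0, -0.3, -0.3]
opening: 0.128
```

```bash
python3 - <<'E'
from h import *
plan(((428,137,230),.043),((399.5,-267,230),.19))
E
```

```text
grasp [428.6 138.2 118.7] jaw 0.042 j [ 0.165  0.425  2.097 -0.     0.619  0.123] open 12.2 F [ 1.  -0.3 -0.3] t 4.08
shift [-11.13  -0.06   0.12] turn -0.001
shift [-11.13  -4.6   40.37] turn -0.148
```

apply_moves(
  series=[
    [1,[-5,0,0],0],
    [1,[-11,0,0],0],
    [1,[-11,0,0],0],
    [1,[-11,-1,6],-0.02],
    [1,[-11,-2,12],-0.05],
    [1,[-11,-2.5,18],-0.08],
    [1,[-11,-3,24],-0.1],
    [1,[-11,-3.5,30],-0.12],
    [1,[-11,-4,36],-0.15],
    [1,[-11,-4.6,40.4],-0.15],
    [1,[-11,-4.6,40.4],-0.15],
    [1,[-11,-4.6,40.4],-0.15],
  ],
)

```text
t: 5.58
eef_pos: [399.3, -266.9, 398.7]
tcp_rot: [-2.532, 1.569, 2.371]
ft_force: [0.2, -0.1, -1.6]
opening: 0.129
```

```bash
python3 - <<'E'
from h import *
plan(((399.5,-267,230),.19)); c=snap('wrist','w2.png'); t=snap('top','t2.png'); s=snap('scene','s2.png')
print(proj(c,(399.5,-267,83)),proj(t,(399.5,-267,83)),proj(s,(399.5,-267,83)),proj(s,(399.5,-267,123)))
u=lambda i,x,y,w,h:cv2.resize(cv2.cvtColor(i[y:y+h,x:x+w],cv2.COLOR_RGB2BGR),(400,300),interpolation=cv2.INTER_CUBIC)
cv2.imwrite('pics/c2.png',np.vstack([np.hstack([u(c['image'],220,160,200,150),u(t['image'],340,240,160,120)]),np.hstack([u(s['image'],340,170,160,120),u(c['image'],0,0,640,480)])]))
E
```

```text
grasp [ 399.  -266.7  227.7] jaw 0.1915 j [-0.727  0.294  1.91   0.     0.94  -0.918] open 12.2 F [ 0.2 -0.1 -1.6] t 5.58
shift [-0.23  0.04  0.04] turn 0.001
[319.29626158 230.73676612] [424.72762018 312.25866582] [419.51879141 219.73124924] [421.96460489 205.39204888]
```

View pics/c2.png

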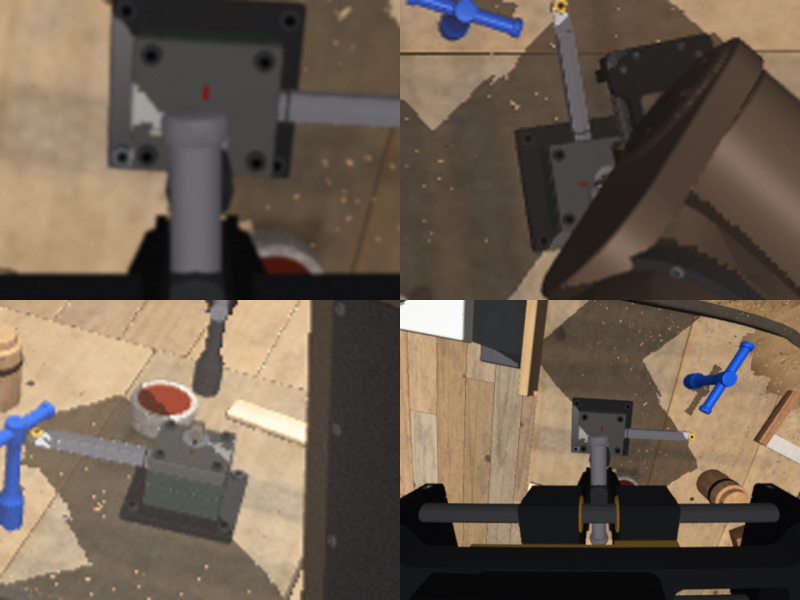

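Views: in the scene picture the key foot's centre is at about (423,206) against (422,205) predicted, and the lock head is at (419,221) against (419.5,220). The foot is over the head within about 1–2 mm. Lower gently.

apply_moves(
  series=[
    [1,[2,0.05,0],0],
    [1,[3.6,0.05,0],0],
    [1,[3.9,0.05,0],0],
    [1,[4.2,0.05,0],0],
    [1,[4.4,0.05,0],0],
  ],
)

```text
t: 6.35
eef_pos: [400.1, -267.1, 356.1]
tcp_rot: [0.617, 1.57, -0.761]
ft_force: [0.4, 0.2, -2.1]
opening: 0.131
```

```bash
python3 - <<'E'
from h import *
plan(((399.5,-267,176),.19))
print(monitor.state()['moment'])
E
```

```text
grasp [ 400.2 -267.2  185.1] jaw 0.1923 j [-0.726  0.353  1.96  -0.     0.828 -0.918] open 12.5 F [ 0.4  0.2 -2.1] t 6.35
shift [ 0.91 -0.07 -0.03] turn 0.002
[-0.02218831 -0.08643347  0.05391076]
```

apply_moves(
  series=[
    [1,[0.3,0,0],0],
    [1,[0.6,0,0],0],
    [1,[0.8,0,0],0],
    [1,[0.9,0,0],0],
  ],
)

```text
t: 6.85
eef_pos: [400.0, -267.3, 346.6]
tcp_rot: [-1.077, 1.571, -2.456]
ft_force: [0.8, -0.2, -0.8]
opening: 0.134
```

```bash
python3 - <<'E'
from h import *
plan(((399.5,-267,176),.19+1.5))
print(monitor.state()['moment'])
E
```

```text
grasp [ 400.  -267.3  175.6] jaw 0.1919 j [-0.726  0.367  1.971 -0.     0.804 -0.918] open 12.8 F [ 0.8 -0.2 -0.8] t 6.85
shift [-0.04 -0.04 -0.04] turn -1.498
[-0.03764556 -0.13673031  0.01955643]
```

apply_moves(
  series=[
    [1,[0,0,0],-0.12],
    [1,[0,0,0],-0.25],
    [1,[0,0,0],-0.38],
    [1,[0,0,0],-0.5],
    [1,[0,0,0],-0.63],
    [1,[0,0,0],-0.75],
    [1,[0,0,0],-0.88],
    [1,[0,0,0],-1.0],
    [1,[0,0,0],-1.12],
    [1,[0,0,0],-1.25],
    [1,[0,0,0],-1.37],
    [1,[0,0,0],-1.45],
    [1,[0,0,0],-1.5],
    [1,[0,0,0],-1.55],
    [1,[0,0,0],-1.55],
  ],
)

```text
t: 8.72
eef_pos: [400.1, -267.6, 346.8]
tcp_rot: [-1.217, 1.569, -1.046]
ft_force: [-0.2, -4.2, -3.6]
opening: 0.133
```

```bash
python3 - <<'E'
from h import *
plan(((399.5,-267,176),1.84))
print(monitor.state()['moment'])
E
```

```text
grasp [ 400.2 -267.8  175.8] jaw 1.7415 j [-7.270e-01  3.670e-01  1.970e+00 -1.000e-03  8.040e-01 -2.468e+00] open 12.6 F [-0.2 -4.2 -3.6] t 8.72
shift [-0.02  0.09 -0.06] turn -0.098
[-0.99028309 -0.17349873 -0.11959387]
```

apply_moves(
  series=[
    [1,[0,0,0],-0.04],
    [1,[0,0,0],-0.08],
    [1,[0,0,0],-0.08],
  ],
)

```text
t: 9.1
eef_pos: [400.1, -267.5, 346.8]
tcp_rot: [-1.264, 1.57, -1.014]
ft_force: [0.6, -4.1, -2.7]
opening: 0.132
```

```bash
python3 - <<'E'
from h import *
plan(((399.5,-267,176),1.84))
print(monitor.state()['moment'])
E
```

```text
grasp [ 400.2 -267.7  175.8] jaw 1.8207 j [-0.727  0.366  1.97  -0.     0.804 -2.547] open 12.5 F [ 0.6 -4.1 -2.7] t 9.1
shift [-0.02  0.08 -0.05] turn -0.019
[-0.96392622 -0.23052491 -0.13083311]
```

apply_moves(
  series=[
    [1,[0,0,0],-0.05],
    [1,[0,0,0],-0.09],
    [1,[0,0,0],-0.09],
  ],
)

```text
t: 9.48
eef_pos: [400.1, -267.4, 346.8]
tcp_rot: [-1.279, 1.57, -0.939]
ft_force: [0.1, -4.7, -3.4]
opening: 0.132
```

```bash
python3 - <<'E'
from h import *
plan(((399.5,-267,176),1.7))
print(monitor.state()['moment'])
for n in('top','wrist','scene'):
  c=snap(n,n[0]+'3.png')
u=lambda i,x,y,w,h:cv2.resize(i[y:y+h,x:x+w],(400,300),interpolation=cv2.INTER_CUBIC)
r=lambda f:cv2.imread('pics/'+f)
cv2.imwrite('pics/c3.png',np.vstack([np.hstack([u(r('w3.png'),220,160,200,150),u(r('t3.png'),340,240,160,120)]),np.hstack([u(r('s3.png'),360,170,120,90),u(r('w3.png'),0,0,640,480)])]))
E
```

```text
grasp [ 400.2 -267.5  175.8] jaw 1.9103 j [-0.727  0.366  1.97  -0.     0.804 -2.637] open 12.5 F [ 0.1 -4.7 -3.4] t 9.47
shift [-0.02  0.07 -0.05] turn 0.21
[-1.1037146  -0.30509483 -0.15078239]
```

View pics/c3.png

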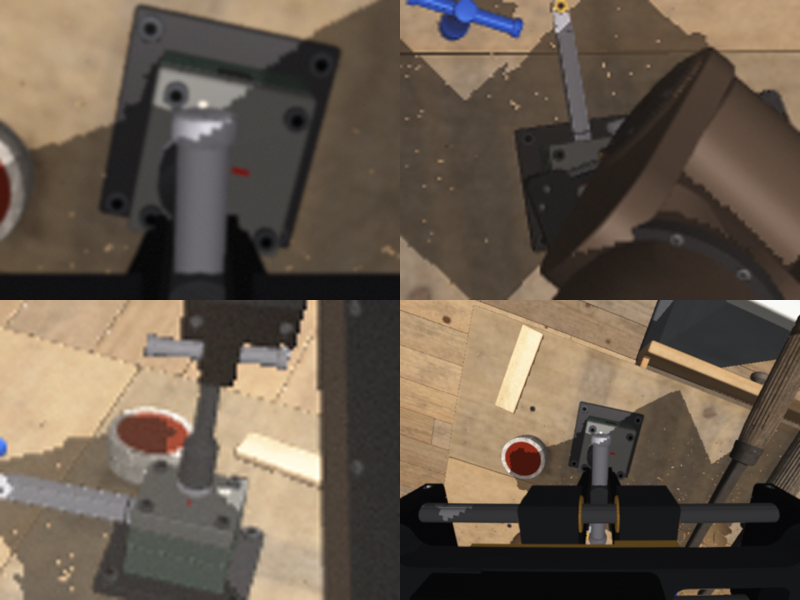

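The key bar still lies straight in the jaws in the wrist view. The tool stands 0.21 rad past the block's axes, so lock plus play is at the stop. Back off into the play, lift, and look at the pointer.

apply_moves(
  series=[
    [1,[0,0,0],0.07],
    [1,[0,0,0],0.12],
    [1,[-0.5,0,0],0.12],
    [1,[-1,0,0],0.12],
    [1,[-1.6,0,0],0.12],
    [1,[-4,0,0],0.12],
    [1,[-8,0,0],0.12],
    [1,[-8,0,0],0.12],
  ],
)

```text
t: 10.62
eef_pos: [399.9, -266.9, 429.2]
tcp_rot: [-0.875, 1.567, -0.653]
ft_force: [-0.1, 0.3, -2.0]
opening: 0.134
```

```bash
python3 - <<'E'
from h import *
plan(((428.2,138,230),1.614),((428.2,138,230),.043))
for n in('wrist','scene'):
  c=snap(n,n[0]+'4.png')
u=lambda i,x,y,w,h:cv2.resize(i[y:y+h,x:x+w],(400,300),interpolation=cv2.INTER_CUBIC)
r=lambda f:cv2.imread('pics/'+f)
cv2.imwrite('pics/c4.png',np.vstack([np.hstack([u(r('w4.png'),230,150,160,120),u(r('w4.png'),0,0,640,480)]),np.hstack([u(r('s4.png'),376,185,80,60),u(r('s4.png'),260,290,160,120)])]))
E
```

```text
grasp [ 400.5 -267.3  258.2] jaw 1.7924 j [-0.726  0.257  1.868  0.     1.012 -2.519] open 12.7 F [-0.1  0.3 -2. ] t 10.62
shift [ 2.73 38.94 11.61] turn 0.178
shift [ 2.73 38.94 11.61] turn 1.749
```

View pics/c4.png

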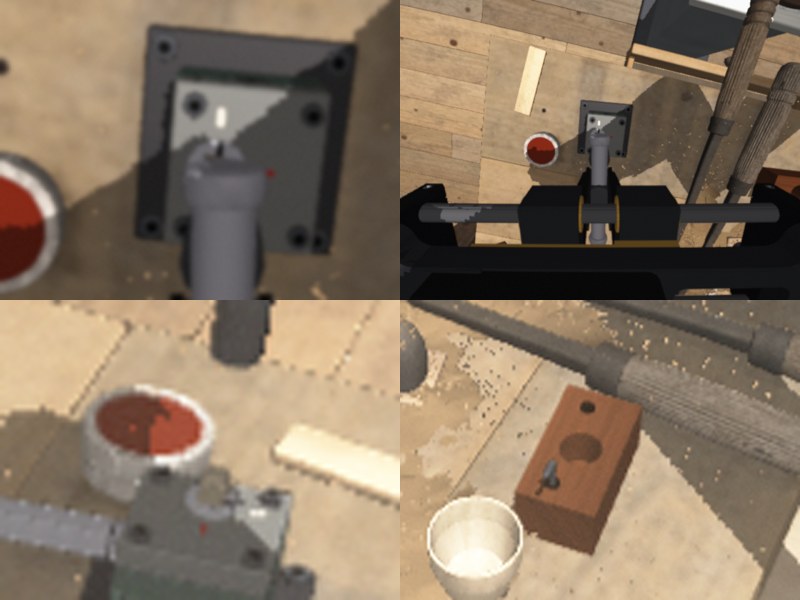

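The pointer now faces the white mark (wrist crop (215,150) towards (221,117)), so the lock is open. The scene crop shows the stand's hole mouth at about full-image (332,349), the rod at about (319,358).

```bash
python3 - <<'E'
from h import *
s=load('s4.png'); im=s['image'].astype(int)
print(onz(s,332.4,349.2,45))
for v in range(340,358,2): print(v,im[v,318:348].sum(1)//3)
E
```

```text
[427.47053581 136.34254016  45.        ]
340 [159 121 108 112 107 105 105 107 111 108 104 104 104 104 107 108 108 105
 105 103 107 105 103 101  98  96 100 103 102 101]
342 [122 110 110 110 106 107 108 109 109 103 106 107 105 111 108 105 106 104
 105 107 106 106  99  98  97 101 106 102  99 100]
344 [112 110 108 103 107 105 106 107  98  88  83  79  79  79  80  73  79  80
  80  92 101 100  95  98 103 103 100 100 103 102]
346 [109 109 104 109 106 107 100  82  76  82  78  80  82  79  77  80  76  73
  70  70  69  75  91 103 104 100 101 101 102 103]
348 [109 107 104 106 109 102  77  76  78  78  78  76  81  78  79  76  75  74
  70  66  66  64  78 105 100  98  98 103 101  99]
350 [103 104 105 109 111 100  80  78  80  80  81  83  81  79  78  79  76  70
  73  69  65  62  75  98 102  99 104 101 101 100]
352 [103 109 107 106 104 105  94  85  83  82  83  84  83  83  77  76  74  73
  68  64  66  70  95 100  98 102 102 101  97  98]
354 [109  97 108 111 100 103 108 107  96  85  91  98 105 104 105  97  88  71
  73  82  93 101  99  98 102 105  98  99  95  77]
356 [ 89 105 110  93  85 108 111 110 107 107 102 105 107 105 107 105 100 104
 105 104 101  98  99 101 102 102  99  99  83  69]
```

apply_moves(
  series=[
    [1,[0,6,2],0.03],
    [1,[0.5,12,4],0.06],
    [1,[1,18,5.5],0.09],
    [1,[1.5,24,7],0.12],
    [1,[2,30,9],0.15],
    [1,[2.7,36,11],0.18],
    [1,[2.7,38.9,11.6],0.18],
    [1,[2.7,38.9,11.6],0.18],
    [1,[2.7,38.9,11.6],0.18],
  ],
)

```text
t: 11.85
eef_pos: [427.6, 137.4, 399.0]
tcp_rot: [-2.903, 1.569, -2.861]
ft_force: [-0.2, 0.4, -1.7]
opening: 0.134
```

```bash
python3 - <<'E'
from h import *
plan(((428.1,137.2,119),1.614)); s=snap('scene','s5.png')
g=(428.1,137.2)
print('foot pred',proj(s,(*g,122)))
im=s['image'].astype(int).sum(2)//3
x,y=proj(s,(*g,122)).astype(int)
for v in range(y-16,y+14,2): print(v,x-16,im[v,x-16:x+18])
E
```

```text
grasp [427.3 137.3 228. ] jaw 1.6124 j [ 0.164  0.249  1.977 -0.     0.917 -1.449] open 12.7 F [-0.2  0.4 -1.7] t 11.85
shift [ 1.09e+01 -1.00e-02  1.00e-01] turn -0.002
foot pred [333.45871135 320.47707593]
304 317 [ 85  90  86  81  84  87 104  97 104 113 113 113 113  68  62  63  64  64
  60  59  59  99 106 101 101 103 102 104 128 149 154 156 156 156]
306 317 [ 82  86  83  85  85  83  84  82  76  84  83  68  55  57  58  63  65  68
  62  59  60  55  62  92  87  84  91 108 122 139 151 151 152 154]
308 317 [ 74  80  81  83  85  85  84  81  80  82  68  59  61  60  62  64  64  65
  67  63  60  56  59  63  73  72  74  71  74  89 148 152 154 109]
310 317 [51 57 62 69 75 75 79 85 85 83 60 55 62 65 64 66 64 62 66 61 62 62 59 59
 76 82 80 75 75 76 74 74 76 76]
312 317 [55 53 55 55 58 56 59 59 65 72 54 55 64 64 67 65 69 70 70 64 63 61 59 56
 87 86 85 84 83 81 78 79 77 78]
314 317 [83 76 76 71 55 55 51 56 53 52 53 60 56 60 63 65 65 66 65 62 63 62 56 59
 82 84 88 85 85 87 86 85 81 77]
316 317 [ 83  82  84  86  87  84  81  71  53  51  52  58  59  63  58  61  63  64
  61  62  60  61  57  59  82  8
[... 374 characters left out ...]
 86  59  59  62  66  64  67  72  73
  64  59  62  61  55  60  63  62  70  70  72  78  65  77  95  99]
324 317 [ 90  89  88  89  89  88  88  88  91  81  63  60  64  68  70  72  70  73
  59  63  57  53  57  56  56  62  60  61  64  65  87  92  98 103]
326 317 [91 89 87 89 87 87 88 90 82 62 58 59 59 58 58 62 64 66 61 65 63 72 71 53
 50 52 55 57 60 65 81 89 90 93]
328 317 [86 85 84 90 89 90 91 83 63 57 60 62 54 56 58 56 60 58 57 58 60 56 61 57
 61 57 57 65 55 55 71 71 75 78]
330 317 [87 89 90 87 87 90 89 65 58 61 59 53 54 59 57 62 51 44 49 54 57 56 59 58
 54 54 56 55 57 54 55 55 56 66]
332 317 [90 88 90 93 94 90 67 59 60 59 56 55 58 59 55 42 34 34 30 33 35 52 59 54
 56 57 59 53 52 57 52 55 54 56]
```

apply_moves(
  series=[
    [1,[4,0,0.1],0],
    [1,[7.2,0,0.1],0],
    [1,[7.8,0,0.1],0],
    [1,[9,0,0.1],0],
    [1,[10,0,0.1],0],
    [1,[10.5,0,0.1],0],
    [1,[10.8,0,0.1],0],
    [1,[10.8,0,0.1],0],
  ],
)

```text
t: 12.9
eef_pos: [428.8, 137.8, 291.7]
tcp_rot: [-1.244, 1.571, -1.203]
ft_force: [-0.9, 1.1, -1.6]
opening: 0.137
```

```bash
python3 - <<'E'
from h import *
plan(((428.1,137.2,119),1.614))
E
```

```text
grasp [428.8 137.8 120.7] jaw 1.6121 j [ 0.164  0.422  2.095 -0.     0.625 -1.448] open 13.0 F [-0.9  1.1 -1.6] t 12.9
shift [ 0.17 -0.06 -0.08] turn -0.002
```

The key is in its hole. I'll turn it back to the bearing it started with, which keeps space free later, then let go.

apply_moves(
  series=[
    [1,[0,0,0],0.18],
    [1,[0,0,0],0.36],
    [1,[0,0,0],0.54],
    [1,[0,0,0],0.72],
    [1,[0,0,0],0.9],
    [1,[0,0,0],1.08],
    [1,[0,0,0],1.26],
    [1,[0,0,0],1.44],
    [1,[0,0,0],1.57],
    [1,[0.1,0,0],1.57],
    [1,[0.15,0,0],1.57],
  ],
)

```text
t: 14.28
eef_pos: [428.8, 137.8, 290.3]
tcp_rot: [1.256, 1.571, -0.27]
ft_force: [0.2, 0.6, -2.1]
opening: 0.135
```

```bash
python3 - <<'E'
from h import *
plan(((428.1,137.2,119),.043))
a,b=load('top0.png'),load('scene0.png')
# blue hub top: dark/blue centroid of whole cross bar ends in both views
for c in(a,b):
    h=cv2.cvtColor(c['image'],cv2.COLOR_RGB2HSV); m=cv2.inRange(h,(108,150,60),(125,255,255))
    n,l,st,ce=cv2.connectedComponentsWithStats(m); i=1+np.argmax(st[1:,4]); ys,xs=np.where(l==i)
    for k in(xs.argmin(),xs.argmax(),ys.argmin(),ys.argmax()): print(xs[k],ys[k],end=' | ')
    print()
E
```

```text
grasp [428.8 137.8 119.3] jaw 0.0449 j [ 0.164  0.424  2.097 -0.     0.62   0.119] open 12.8 F [ 0.2  0.6 -2.1] t 14.28
shift [ 0.03 -0.08  0.06] turn 0.002
344 237 | 388 248 | 345 235 | 386 254 | 
331 228 | 361 213 | 358 211 | 334 232 |
```

apply_moves(
  series=[
    [0.5,[0,0,0],0],
    [0.5,[0,0,0],0],
    [0.4,[0,0,0],0],
    [0.3,[0,0,0],0],
    [0.2,[-1,0,0],0],
    [0.2,[-4,0,0],0],
    [0.2,[-8,0,0],0],
    [0.2,[-11,0,0],0],
    [0.2,[-11,0,0],0],
  ],
)

```text
t: 15.4
eef_pos: [428.7, 137.8, 402.5]
tcp_rot: [1.672, 1.566, 0.143]
ft_force: [-0.2, 0.2, -0.2]
opening: 0.399
```

```bash
python3 - <<'E'
from h import *
a,b=load('top0.png'),load('scene0.png')
print(tri(a,(387,251),b,(359.5,213.5)),tri(a,(344.8,238.2),b,(332.5,230)))
p=lambda x,y=0:np.array([398.2+.9917*x-.1286*y,-255.7+.1286*x+.9917*y])
for x in(65,80): print(p(x)); plan(((*p(x),120),.129-np.pi/2),((*p(x),55),.129-np.pi/2))
s=snap('scene','s6.png'); w=snap('wrist','w6.png')
u=lambda i,x,y,w,h:cv2.resize(i[y:y+h,x:x+w],(400,300),interpolation=cv2.INTER_CUBIC)
r=lambda f:cv2.imread('pics/'+f)
cv2.imwrite('pics/c6.png',np.hstack([u(r('s6.png'),260,280,160,120),u(r('w6.png'),160,60,320,240)]))
E
```

```text
(array([ 518.55651054, -191.33553196,  108.71401285]), np.float64(1.1775482218374331)) (array([ 545.11822787, -108.84300926,  109.07063803]), np.float64(0.710962351323699))
[ 462.6605 -247.341 ]
grasp [429.4 137.9 231.5] jaw 0.0421 j [ 0.164  0.246  1.971 -0.     0.921  0.122] open 37.9 F [-0.2  0.2 -0.2] t 15.4
shift [11.14  1.65 38.64] turn 1.484
shift [17.64  1.62 38.64] turn 1.484
[ 477.536 -245.412]
grasp [429.4 137.9 231.5] jaw 0.0421 j [ 0.164  0.246  1.971 -0.     0.921  0.122] open 37.9 F [-0.2  0.2 -0.2] t 15.4
shift [11.15  3.14 38.51] turn 1.484
shift [17.65  3.11 38.51] turn 1.484
```

View pics/c6.png

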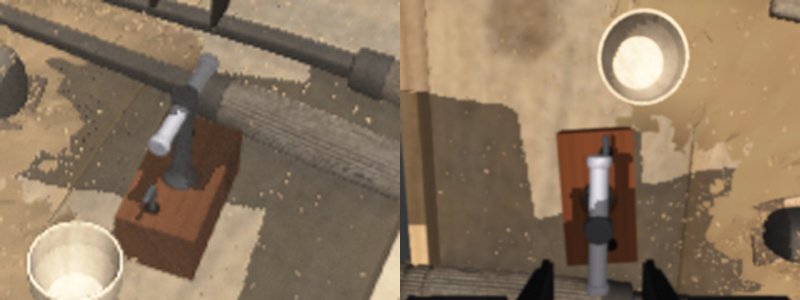

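The key stands upright in its hole (scene crop hub at (183,100), sleeve at (180,180) in the stand). Now over to the bar's free part just outside the channel's mouth.

apply_moves(
  series=[
    [0.2,[0,0,6],0.18],
    [0.2,[0,0,12],0.36],
    [0.2,[0,0.1,18],0.54],
    [0.2,[0,0.1,24],0.72],
    [0.2,[2,0.2,30],0.9],
    [0.2,[4,0.2,36],1.08],
    [0.2,[6,0.2,38.8],1.26],
    [0.2,[8,0.2,38.8],1.44],
    [0.2,[8,0.2,38.8],1.48],
    [0.2,[8,0.2,38.8],1.48],
  ],
)

```text
t: 16.75
eef_pos: [447.0, -249.8, 319.0]
tcp_rot: [-0.749, 1.568, 2.525]
ft_force: [0.1, 0.8, -0.3]
opening: 0.402
```

```bash
python3 - <<'E'
from h import *
p=lambda x,y=0:np.array([398.2+.9917*x-.1286*y,-255.7+.1286*x+.9917*y])
plan(((*p(50),46),.129-np.pi/2)); c=snap('wrist','w7.png')
for x in(40,60,100,150): print(x,proj(c,(*p(x),48)))
E
```

```text
grasp [ 446.6 -249.6  148. ] jaw -1.4378 j [-0.639  0.446  1.927 -0.     0.771  0.799] open 38.2 F [ 0.1  0.8 -0.3] t 16.75
shift [10.2  -0.   -0.14] turn 0.004
40 [319.31379139 253.17980323]
60 [319.46907764 228.18083672]
100 [319.79886195 174.87962051]
150 [320.24946629 101.57529167]
```

View pics/w7.png

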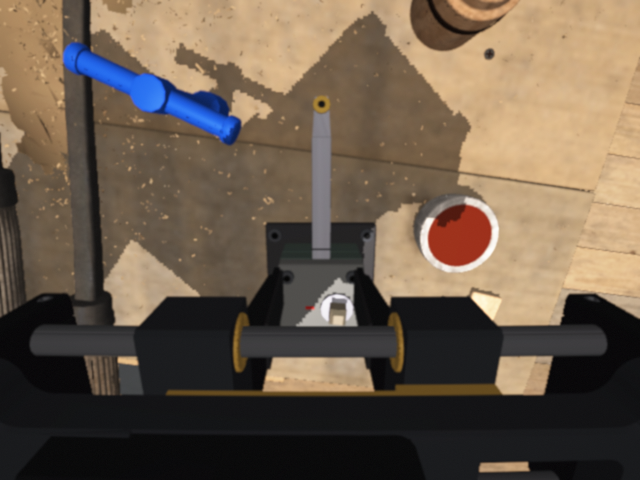

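Wrist view: the bar runs upright from the cutter (320,103) to the mouth (321,257), within a pixel of the prediction. The blue T is left of it, ending at (230,130). Descend just outside the mouth and grip. I'll draw in short strokes so that the gripper's body stays off the blue T.

apply_moves(
  series=[
    [0.2,[5,0,-0.3],0],
    [0.2,[9,0,-0.3],0],
    [0.2,[10.2,0,-0.3],0],
    [0.2,[10.2,0,-0.3],0],
    [1,[10.2,0,-0.3],0],
    [1,[10.2,0,-0.3],0],
    [1,[10.2,0,-0.3],0],
    [1,[10.2,0,-0.3],0],
    [1,[10.2,0,-0.3],0],
  ],
)

```text
t: 17.92
eef_pos: [450.3, -249.8, 219.0]
tcp_rot: [2.231, 1.568, -0.778]
ft_force: [-0.6, -4.1, 6.7]
opening: 0.148
```

```bash
python3 - <<'E'
from h import *
p=lambda x,y=0:np.array([398.2+.9917*x-.1286*y,-255.7+.1286*x+.9917*y])
plan(((*p(77),46),.129-np.pi/2))
E
```

```text
grasp [ 450.6 -250.1   48. ] jaw -1.4377 j [-6.350e-01  6.140e-01  1.993e+00 -1.000e-03  5.330e-01  8.040e-01] open 14.1 F [-0.6 -4.1  6.7] t 17.93
shift [ 0.21 -0.11 -2.43] turn 0.004
```

apply_moves(
  series=[
    [1,[0,0,-0.4],0],
    [1,[0,0,-0.9],0],
    [1,[0,0,-1.5],0],
    [1,[0,0,-2.1],0],
    [1,[0,0,-2.5],0],
    [1,[0,0,-2.5],0],
  ],
)

```text
t: 18.68
eef_pos: [475.1, -246.4, 218.4]
tcp_rot: [2.095, 1.57, -0.913]
ft_force: [1.4, -3.7, -1.4]
opening: 0.142
```

```bash
python3 - <<'E'
from h import *
p=lambda x,y=0:np.array([398.2+.9917*x-.1286*y,-255.7+.1286*x+.9917*y])
plan(((*p(77),46),.129-np.pi/2)); s=monitor.state(); print(s['moment'])
t=snap('top','t8.png'); 
for x in(153,178): print(proj(t,(*p(x-3),47)))
h=cv2.cvtColor(t['image'],cv2.COLOR_RGB2HSV); m=cv2.inRange(h[190:300,380:430],(12,120,130),(35,255,255)); print(np.argwhere(m).mean(0)[::-1]+[380,190],m.sum()//255)
E
```

```text
grasp [ 475.2 -246.6   47.4] jaw -1.4375 j [-6.020e-01  6.320e-01  1.943e+00 -1.000e-03  5.650e-01  8.360e-01] open 13.5 F [ 1.4 -3.7 -1.4] t 18.68
shift [ 0.14 -0.08  0.06] turn 0.004
[-0.79203837 -0.11379306  0.21458582]
[404.39486813 240.70363374]
[402.52371582 228.86517868]
[nan nan] 0<stdin>:6: RuntimeWarning: Mean of empty slice.
  ret = um.true_divide(
```

apply_moves(
  series=[
    [0.5,[0.1,0,0],0],
    [0.5,[0.1,0,0],0],
    [0.5,[0.1,0,1],0],
    [0.5,[0.1,0,2],0],
    [0.5,[0.1,0,2],0],
    [1,[0.1,0,2],0],
    [1,[0.1,0,2],0],
    [1,[0.1,0,2],0],
    [1,[0.1,0,1.6],0],
    [1,[0.1,0,1.1],0],
    [1,[0.1,0,0.5],0],
    [1,[0.1,0,0],0],
    [1,[0.1,0,0],0],
  ],
)

```text
t: 20.35
eef_pos: [475.4, -246.3, 217.2]
tcp_rot: [2.325, 1.569, -0.683]
ft_force: [3.4, -4.0, -2.8]
opening: 0.144
```

```bash
python3 - <<'E'
from h import *
p=lambda x,y=0:np.array([398.2+.9917*x-.1286*y,-255.7+.1286*x+.9917*y])
plan(((*p(77),46),.129-np.pi/2)); s=monitor.state(); print(s['moment'])
c=snap('scene','s9.png'); w=snap('wrist','w9.png'); 
for n,c in(('s',c),('w',w)):
  for z in(30,40,48): print(n,z,proj(c,(*p(197-3),z)))
u=lambda i,x,y,w,h:cv2.resize(i[y:y+h,x:x+w],(400,300),interpolation=cv2.INTER_CUBIC)
r=lambda f:cv2.imread('pics/'+f)
cv2.imwrite('pics/c9.png',np.hstack([u(r('s9.png'),320,180,120,90),u(r('w9.png'),0,0,640,480)]))
E
```

```text
grasp [ 475.6 -246.5   46.2] jaw -1.4375 j [-0.601  0.634  1.943 -0.     0.563  0.836] open 13.7 F [ 3.4 -4.  -2.8] t 20.35
shift [ 0.02 -0.08  0.1 ] turn 0.004
[-0.65131116 -0.45268995  0.14703833]
s 30 [335.97552553 223.03228865]
s 40 [336.14308266 219.7090172 ]
s 48 [336.27830127 217.02729298]
w 30 [319.63529158  46.41687759]
w 40 [319.74105716  40.09382051]
w 48 [319.8366502   34.38039627]
```

View pics/c9.png

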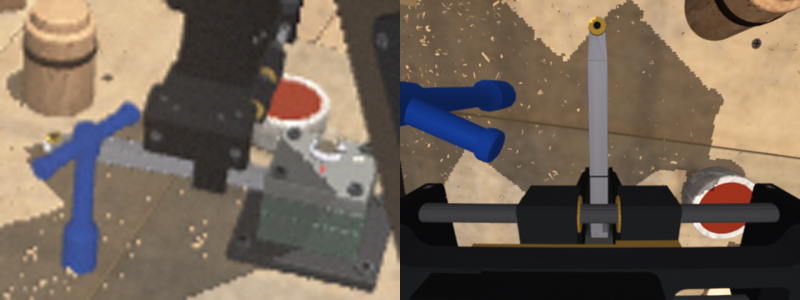

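Scene/wrist: the cutter is at wrist (315,40) and the prediction for 45 mm drawn was (320,34–40), so the bar follows the strokes. The body keeps clear of the blue T. Last stroke, then straight up.

apply_moves(
  series=[
    [0.5,[0,0,0],0],
    [0.5,[0,0,0],0],
    [0.5,[0,0,1.2],0],
    [0.5,[0,0,2.4],0],
    [0.5,[0,0,2.4],0],
    [1,[0,0,2.4],0],
    [1,[0,0,2.4],0],
    [1,[0,0,2.4],0],
    [1,[0,0,2],0],
    [1,[0,0,1.5],0],
    [1,[0,0,1],0],
    [1,[0,0,0.5],0],
    [1,[0,0,0],0],
    [1,[0,0,0],0],
    [1,[-2,0,0],0],
    [1,[-5,0,0],0],
    [1,[-10,0,0],0],
    [1,[-14,0,0],0],
    [1,[-14,0,0],0],
  ],
)

```text
t: 22.82
eef_pos: [474.9, -246.0, 359.9]
tcp_rot: [2.413, 1.566, -0.596]
ft_force: [0.2, 0.0, -2.3]
opening: 0.143
```

```bash
python3 - <<'E'
from h import *
p=lambda x,y=0:np.array([398.2+.9917*x-.1286*y,-255.7+.1286*x+.9917*y])
plan(((560,110,180),1.70)); s=monitor.state(); print(s['moment'])
c=snap('scene','s10.png'); w=snap('wrist','w10.png'); t=snap('top','t10.png')
for n,c in(('s',c),('w',w)):
  for z in(100,140,180): print(n,z,proj(c,(*p(153+67),z)))
u=lambda i,x,y,w,h:cv2.resize(i[y:y+h,x:x+w],(400,300),interpolation=cv2.INTER_CUBIC)
r=lambda f:cv2.imread('pics/'+f)
cv2.imwrite('pics/c10.png',np.vstack([np.hstack([u(r('s10.png'),280,130,200,150),u(r('w10.png'),0,0,640,480)]),np.hstack([u(r('t10.png'),340,180,160,120),u(r('t10.png'),170,190,160,120)])]))
E
```

```text
grasp [ 475.6 -246.5  188.9] jaw -1.4379 j [-0.601  0.417  1.833  0.     0.887  0.836] open 13.6 F [ 0.2  0.  -2.3] t 22.82
shift [  0.82 -34.22 -13.09] turn -3.138
[-0.00226279  0.14746121 -0.00242167]
s 100 [326.59672169 196.83624027]
s 140 [327.10904921 182.41091565]
s 180 [327.64252808 167.3915713 ]
w 100 [320.11117647  29.20677187]
w 140 [320.57097125   4.92539113]
w 180 [321.29032267 -33.00763094]
```

View pics/c10.png

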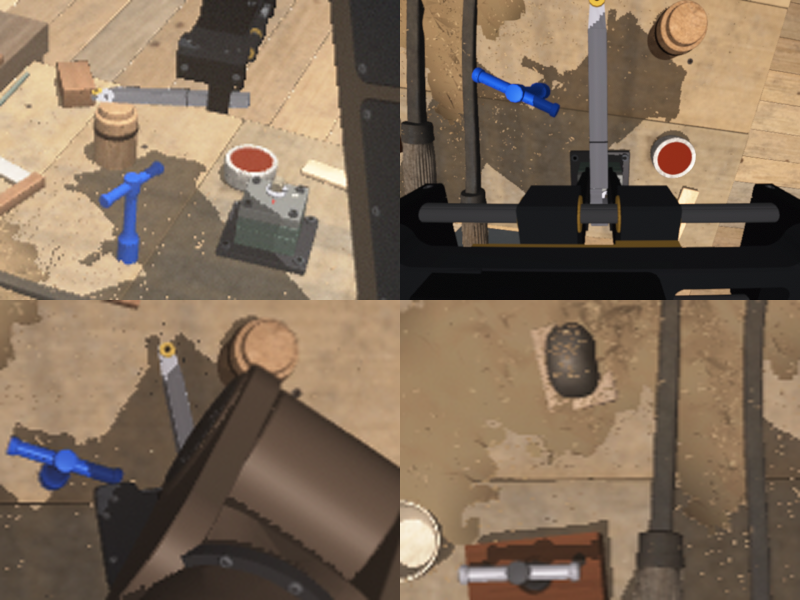

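```bash
python3 - <<'E'
from h import *
s,t=load('s10.png'),load('t10.png')
def gold(c,x,y,w,h):
    hs=cv2.cvtColor(c['image'],cv2.COLOR_RGB2HSV)[y:y+h,x:x+w]; m=cv2.inRange(hs,(15,130,120),(35,255,255)); q=np.argwhere(m); return q.mean(0)[::-1]+[x,y],len(q)
a,b=gold(s,310,160,40,35),gold(t,395,185,25,25); print(a,b,tri(s,(331.5,177.5),t,(406.8,199.6)))
if a[1] and b[1]: print(tri(s,a[0],t,b[0]))
print('bar inner',[onz(s,404,179.5,z) for z in(180,190)])
c=load('top0.png')
print('obj',onz(c,237,232,30),onz(c,226,215,30),'handle left',onz(c,263,300,20),onz(c,262,340,20),onz(c,270,270,10))
plan(((522,60,185),1.67),((522,60,90),1.67),((522,110,90),1.67))
E
```

```text
(array([327.75, 175.25]), 8) (array([406.59090909, 199.13636364]), 22) (array([ 608.30347659, -225.24299572,  157.62081818]), np.float64(6.309762147509913))
(array([ 612.12942934, -222.6443141 ,  162.96230927]), np.float64(2.0334790446074926))
bar inner [array([ 447.07048799, -261.4289715 ,  180.        ]), array([ 442.85610516, -245.98162071,  190.        ])]
obj [569.62418429 112.24089863  30.        ] [606.00599291 135.90929106  30.        ] handle left [427.3963882   57.81382112  20.        ] [344.80226942  59.66881151  20.        ] [490.79722945  44.02111923  10.        ]
grasp [ 474.3 -245.7  185.2] jaw -1.438 j [-0.602  0.422  1.836 -0.     0.885  0.836] open 13.6 F [-0.  -0.  -2.4] t 22.98
shift [  0.04 -29.67  -8.77] turn -3.108
shift [  9.54 -29.66  -8.79] turn -3.108
shift [  9.55 -34.61  -9.45] turn -3.108
```

The bar is out and lifted, held at an open grip of 13.6 mm with its cutter end hanging about 10° low. I'll swing it round to the stand, slide it in at a low height, and use the stand's edge to pivot the bar cutter up between the pads.

apply_moves(
  series=[
    [1,[0,-2,-1],-0.18],
    [1,[0,-4,-2],-0.36],
    [1,[0,-6,-3],-0.54],
    [1,[0,-8,-4],-0.72],
    [1,[0,-10,-5],-0.9],
    [1,[0,-12,-6],-1.08],
    [1,[0,-14,-7],-1.26],
    [1,[0,-16,-8],-1.44],
    [1,[0,-18,-8.8],-1.62],
    [1,[0,-20,-8.8],-1.8],
    [1,[0,-22,-8.8],-1.98],
    [1,[0,-24,-8.8],-2.16],
    [1,[0,-26,-8.8],-2.34],
    [1,[0,-28,-8.8],-2.52],
    [1,[0,-29.7,-8.8],-2.7],
    [1,[0,-29.7,-8.8],-2.88],
    [1,[0,-29.7,-8.8],-3.05],
    [1,[0,-29.7,-8.8],-3.11],
    [1,[0,-29.7,-8.8],-3.11],
  ],
)

```text
t: 25.35
eef_pos: [522.7, 59.9, 355.9]
tcp_rot: [3.033, 1.569, 3.134]
ft_force: [0.3, 0.4, -1.8]
opening: 0.145
```

```bash
cat >> h.py <<'E'
def gold(c,guess,r=25):
    u,v=[int(q) for q in guess]; x,y=max(u-r,0),max(v-r,0)
    hs=cv2.cvtColor(c['image'],cv2.COLOR_RGB2HSV)[y:y+2*r,x:x+2*r]; m=cv2.inRange(hs,(15,130,120),(35,255,255)); q=np.argwhere(m)
    return (q.mean(0)[::-1]+[x,y] if len(q) else None),len(q)
def tilt(tag,b=138):
    """disc position from scene+top; guess is level bar"""
    st=monitor.state(); M=rot(st['tcp_rot']); g=st['eef_pos']+M[:,0]*176
    out=[]
    for n in('scene','top'):
        c=snap(n,n[0]+tag+'.png'); best=None
        for th in np.radians(np.arange(-20,75,5)):
            P=g-M[:,2]*b*np.cos(th)+np.array([0,0,b*np.sin(th)]); q,k=gold(c,proj(c,P),12)
            if q is not None and (best is None or k>best[1]): best=(q,k)
        out.append((c,best)); print(n,best)
    if all(o[1] for o in out):
        P,e=tri(out[0][0],out[0][1][0],out[1][0],out[1][1][0]); d=P-g; print('disc',P.round(1),'gap',e.round(1),'tilt',np.degrees(np.arctan2(d[2],np.hypot(*d[:2]))).round(1),'len',np.linalg.norm(d).round(1))
E
python3 - <<'E'
from h import *
plan(((522,60,95),1.67),((522,110,95),1.67)); tilt('11')
E
```

```text
grasp [522.3  59.9 184.9] jaw 1.6714 j [-0.011  0.412  1.856 -0.     0.876 -1.683] open 13.7 F [ 0.3  0.4 -1.8] t 25.35
shift [ 8.99  0.01 -0.01] turn 0.001
shift [8.99 4.98 0.49] turn 0.001
scene (array([379.81818182, 282.90909091]), 11)
top None
```

```bash
cat >> h.py <<'E'
def tilt1(tag,q=None):
    st=monitor.state(); M=rot(st['tcp_rot']); g=st['eef_pos']+M[:,0]*176; c=snap('scene','s'+tag+'.png') if q is None else load('s'+tag+'.png')
    if q is None:
        best=(None,0)
        for th in np.radians(np.arange(-20,80,4)):
            a,k=gold(c,proj(c,g-M[:,2]*138*np.cos(th)+[0,0,138*np.sin(th)]),10)
            if k>best[1]: best=(a,k)
        q=best[0]; print(best)
    if q is not None:
        p,d=ray(c,*q); n=M[:,1]; P=p+d*((g-p)@n)/(d@n); e=P-g; u=-(e@M[:,2]); print('disc',P.round(1),'tilt',np.degrees(np.arctan2(e[2],u)).round(1),'len',np.hypot(u,e[2]).round(1))
E
python3 - <<'E'
from h import *
tilt1('11',(379.8,282.9))
E
```

```text
disc [380.9  45.8 155.6] tilt -9.9 len 144.4
```

apply_moves(
  series=[
    [1,[4,0,0],0],
    [1,[7,0,0],0],
    [1,[8.5,0,0],0],
    [1,[8.5,0,0],0],
    [1,[8.5,2,0.2],0],
    [1,[8.5,4,0.4],0],
    [1,[8.5,5,0.5],0],
    [1,[8.5,5,0.5],0],
  ],
)

```text
t: 26.45
eef_pos: [522.7, 110.6, 272.8]
tcp_rot: [-0.136, 1.57, -0.034]
ft_force: [0.2, 0.1, -2.5]
opening: 0.142
```

```bash
python3 - <<'E'
from h import *
plan(((522,110,36),1.67)); tilt1('12')
E
```

```text
grasp [522.9 110.6 101.8] jaw 1.6729 j [ 0.085  0.542  1.912 -0.     0.687 -1.588] open 13.5 F [ 0.2  0.1 -2.5] t 26.45
shift [ 6.58 -0.05 -0.1 ] turn 0.003
(array([365.        , 332.35294118]), 17)
disc [382.1  96.2  74. ] tilt -9.2 len 143.4
```

apply_moves(
  series=[
    [1,[1,0,0],0],
    [1,[2,0,0],0],
    [1,[3,0,0],0],
    [1,[3.7,0,0],0],
    [1,[4.4,0,0],0],
    [1,[5,0,0],0],
  ],
)

```text
t: 27.25
eef_pos: [523.0, 110.2, 222.1]
tcp_rot: [-0.115, 1.57, -0.014]
ft_force: [3.0, -0.4, 3.0]
opening: 0.144
```

```bash
python3 - <<'E'
from h import *
plan(((522,110,36),1.67)); tilt1('13')
E
```

```text
grasp [523.2 110.2  51.1] jaw 1.672 j [ 0.084  0.625  1.943 -0.     0.572 -1.588] open 13.7 F [ 3.  -0.4  3. ] t 27.25
shift [ 1.51 -0.01 -0.12] turn 0.002
(array([364.5 , 333.75]), 12)
disc [382.8  95.9  69.6] tilt 9.5 len 143.0
```

Pivoting works with about 5 N. Keep lowering, then slide towards the stand.

apply_moves(
  series=[
    [1,[0.5,0,0],0],
    [1,[1,0,0],0],
    [1,[1.5,0,0],0],
    [1,[1.5,0,0.5],0],
    [1,[1.5,0,1],0],
  ],
)

```text
t: 27.92
eef_pos: [533.0, 111.3, 206.9]
tcp_rot: [-3.015, 1.57, -2.914]
ft_force: [-0.2, -1.4, -2.4]
opening: 0.144
```

```bash
python3 - <<'E'
from h import *
plan(((500,110,36),1.67)); tilt1('14')
E
```

```text
grasp [532.9 111.2  35.9] jaw 1.6719 j [ 0.084  0.66   1.924 -0.     0.558 -1.587] open 13.6 F [-0.2 -1.4 -2.4] t 27.93
shift [-0.    0.21 -3.29] turn 0.002
(array([354.85714286, 324.57142857]), 14)
disc [402.2  98.   86.4] tilt 22.9 len 142.6
```

apply_moves(
  series=[
    [1,[0,0,-0.5],0],
    [1,[0,0,-1],0],
    [1,[0,0,-1.5],0],
    [1,[0,0,-2],0],
    [1,[0,0,-2.5],0],
    [1,[0,0,-2.9],0],
    [1,[0,0,-3.3],0],
  ],
)

```text
t: 28.85
eef_pos: [501.0, 107.9, 208.4]
tcp_rot: [-0.027, 1.564, 0.074]
ft_force: [10.1, 0.4, 3.3]
opening: 0.144
```

```bash
python3 - <<'E'
from h import *
plan(((490,110,38),1.67)); tilt1('15')
E
```

```text
grasp [502.2 108.   37.4] jaw 1.6718 j [ 0.083  0.631  2.005 -0.     0.499 -1.588] open 13.7 F [10.1  0.4  3.3] t 28.85
shift [-0.07  0.32 -1.19] turn 0.002
(array([366.33333333, 320.13333333]), 15)
disc [382.2  95.8 106. ] tilt 31.5 len 140.9
```

apply_moves(
  series=[
    [1,[0,0,-0.4],0],
    [1,[0,0,-0.8],0],
    [1,[-0.1,0,-1.1],0],
    [1,[-0.2,0,-1.4],0],
    [1,[-0.2,0,-1.4],0],
  ],
)

```text
t: 29.52
eef_pos: [487.7, 106.5, 210.9]
tcp_rot: [-0.031, 1.562, 0.07]
ft_force: [10.7, 1.4, 8.9]
opening: 0.145
```

```bash
python3 - <<'E'
from h import *
plan(((486,110,38),1.67)); tilt1('16')
E
```

```text
grasp [489.3 106.6  39.9] jaw 1.6719 j [ 0.083  0.616  2.037 -0.     0.48  -1.589] open 13.8 F [10.7  1.4  8.9] t 29.52
shift [ 0.19  0.37 -0.29] turn 0.002
(array([368.64285714, 315.71428571]), 14)
disc [379.   95.5 118.6] tilt 37.2 len 138.4
```

apply_moves(
  series=[
    [1,[0.2,0,0],0],
    [1,[0.4,0,-0.2],0],
    [1,[0.4,0,-0.5],0],
    [1,[0.3,0,-0.8],0],
    [1,[0.3,0,-1],0],
    [1,[0.3,0,-1],0],
  ],
)

```text
t: 30.32
eef_pos: [479.6, 105.6, 208.4]
tcp_rot: [-0.023, 1.555, 0.078]
ft_force: [21.3, 2.0, 7.1]
opening: 0.146
```

```bash
python3 - <<'E'
from h import *
plan(((486,110,38),1.67)); tilt1('17')
E
```

```text
grasp [482.3 105.8  37.4] jaw 1.6716 j [ 0.082  0.614  2.059 -0.     0.453 -1.589] open 13.9 F [21.3  2.   7.1] t 30.32
shift [-0.05  0.38  0.41] turn 0.002
(array([364.45454545, 310.        ]), 11)
disc [387.5  96.2 129.7] tilt 46.0 len 135.1
```

Axis tilt is about 43° now, but the force is climbing at this short lever. Slide out sideways past the key's bar end and lift. Then turn half round to press the inner end against the stand's face for more.

apply_moves(
  series=[
    [1,[0,0,0.3],0],
    [1,[-0.2,-0.8,0.5],0],
    [1,[-0.3,-2,0.5],0],
    [1,[-0.3,-3.2,0.5],0],
    [1,[-0.3,-3.2,0.5],0],
    [1,[-4,-3.2,1],0],
    [1,[-9,-3.2,2],0],
    [1,[-11,-3.2,3],0],
    [1,[-11,-3.2,3],0],
  ],
)

```text
t: 31.5
eef_pos: [509.0, 76.7, 316.9]
tcp_rot: [-0.162, 1.569, -0.06]
ft_force: [-0.7, -1.4, -2.4]
opening: 0.145
```

```bash
python3 - <<'E'
from h import *
plan(((520,110,148),1.67-np.pi+.001),((500,110,52),1.67-np.pi)); tilt1('18'); tilt('18b')
for c in('s18b.png','s5.png'):pass
s=load('s18.png'); print('key hub pred',proj(s,(428.3,137.3,123)))
im=s['image']; x,y=proj(s,(428.3,137.3,119)).astype(int)
a=load('s6.png')['image']; print('key diff', np.abs(a[y-30:y+40,x-20:x+20].astype(int)-im[y-30:y+40,x-20:x+20]).mean())
E
```

```text
grasp [509.2  76.7 145.9] jaw 1.672 j [ 0.021  0.452  1.923 -0.     0.765 -1.651] open 13.8 F [-0.7 -1.4 -2.4] t 31.5
shift [-0.21  3.2   1.41] turn -3.141
shift [ 9.39  3.41 -0.6 ] turn -3.14
(array([360.85714286, 248.42857143]), 7)
disc [414.8  67.1 238.3] tilt 45.8 len 135.9
scene (array([361. , 248.9]), 10)
top None
key hub pred [333.35139975 320.08067928]
key diff 11.713571428571429
```

```bash
python3 - <<'E'
from h import *
c=load('top0.png'); s=load('scene0.png')
for z in(100,200,300): print(onz(c,195,162,z).round(),onz(c,250,145,z).round())
print(tri(c,(255,148),s,(222,190)),tri(c,(195,160),s,(185,310)),tri(c,(131,140),s,(145,290)))
E
```

```text
[703. 190. 100.] [737.  79. 100.]
[675. 169. 200.] [706.  68. 200.]
[648. 148. 300.] [676.  58. 300.]
(array([689.7478094 ,  56.55398893, 260.72557785]), np.float64(15.08151812010962)) (array([713.00208203, 195.3902839 ,  66.29456287]), np.float64(6.399580394870963)) (array([710.21981184, 284.81958662, 199.70379283]), np.float64(17.738044755255316))
```

apply_moves(
  series=[
    [1,[0,0.2,0],0.18],
    [1,[0,0.4,0],0.36],
    [1,[0,0.8,0],0.54],
    [1,[0,1.2,0],0.72],
    [1,[0,1.6,0],0.9],
    [1,[0,2,0],1.08],
    [1,[0,2.4,0],1.26],
    [1,[0,2.8,0],1.44],
    [1,[0,3.2,0],1.62],
    [1,[0,3.3,0],1.8],
    [1,[0,3.3,0],1.98],
    [1,[0,3.3,0],2.16],
    [1,[0,3.3,0],2.34],
    [1,[0,3.3,0],2.52],
    [1,[0,3.3,0.4],2.7],
    [1,[0,3.3,0.4],2.88],
    [1,[0,3.3,0.4],3.05],
    [1,[0,3.3,0.4],3.14],
    [1,[0,3.3,0.4],3.14],
  ],
)

```text
t: 34.02
eef_pos: [509.2, 109.8, 314.9]
tcp_rot: [0.015, 1.568, -3.023]
ft_force: [-0.8, 0.6, -2.8]
opening: 0.145
```

```bash
python3 - <<'E'
from h import *
plan(((508,110,54),1.67-np.pi)); tilt1('19'); tilt('19b',135)
E
```

```text
grasp [508.8 109.8 143.9] jaw -1.4673 j [ 0.086  0.463  1.909 -0.     0.773  1.553] open 13.7 F [-0.8  0.6 -2.8] t 34.02
shift [ 8.99 -0.03  0.05] turn 0.004
(array([249.89473684, 234.10526316]), 19)
disc [601.1 119.4 236.8] tilt 46.6 len 134.7
scene (array([249.7 , 233.95]), 20)
top (array([216.93103448, 197.51724138]), 29)
disc [600.5 121.  238.6] gap 0.3 tilt 47.1 len 135.7
```

Two views agree: disc line at 47°, so the bar's axis is at about 44°. Lower and press the inner end against the stand's face.

apply_moves(
  series=[
    [1,[4,0,0],0],
    [1,[8,0,0],0],
    [1,[9,0,0],0],
    [1,[9,0,0.6],0],
    [1,[9,0,1.2],0],
    [1,[9,0,1.6],0],
    [1,[9,0,1.9],0],
    [1,[9,0,1.9],0],
  ],
)

```text
t: 35.17
eef_pos: [492.8, 108.1, 228.1]
tcp_rot: [3.128, 1.56, 0.089]
ft_force: [12.5, 2.6, -3.6]
opening: 0.146
```

```bash
python3 - <<'E'
from h import *
plan(((488,110,54),1.67-np.pi)); tilt1('20')
E
```

```text
grasp [494.6 108.2  57.1] jaw -1.4682 j [0.085 0.588 2.015 0.    0.527 1.553] open 13.8 F [12.5  2.6 -3.6] t 35.17
shift [ 0.31 -0.24  0.64] turn 0.003
(array([261.23076923, 272.61538462]), 13)
disc [583.9 117.5 152.5] tilt 47.9 len 135.3
```

apply_moves(
  series=[
    [1,[0,0,0.2],0],
    [1,[0,0,0.4],0],
    [1,[0,0,0.6],0],
    [1,[0,0,0.8],0],
    [1,[0,0,0.9],0],
  ],
)

```text
t: 35.85
eef_pos: [486.4, 107.4, 229.8]
tcp_rot: [3.133, 1.549, 0.094]
ft_force: [25.5, 4.9, 8.0]
opening: 0.152
```

```bash
python3 - <<'E'
from h import *
plan(((488,110,54),1.67-np.pi)); tilt1('21')
E
```

```text
grasp [490.1 107.8  58.8] jaw -1.4685 j [0.085 0.579 2.032 0.    0.509 1.553] open 14.5 F [25.5  4.9  8. ] t 35.85
shift [ 0.48 -0.24  0.2 ] turn 0.003
(array([264.88888889, 270.5       ]), 18)
disc [576.4 116.6 160.2] tilt 50.1 len 138.6
```

apply_moves(
  series=[
    [1,[-0.3,0,0.2],0],
    [1,[-0.6,0,0.4],0],
    [1,[-0.9,0,0.6],0],
    [1,[-1.2,0,0.7],0],
    [1,[-1.5,0,0.7],0],
  ],
)

```text
t: 36.52
eef_pos: [476.0, 106.4, 242.5]
tcp_rot: [3.112, 1.564, 0.073]
ft_force: [7.9, 0.5, -6.6]
opening: 0.144
```

```bash
python3 - <<'E'
from h import *
plan(((488,110,54),1.67-np.pi)); tilt1('22')
E
```

```text
grasp [477.2 106.4  71.6] jaw -1.468 j [ 0.084  0.548  2.046 -0.     0.541  1.552] open 13.7 F [ 7.9  0.5 -6.6] t 36.52
shift [ 1.76 -0.24 -1.1 ] turn 0.004
(array([280.26666667, 263.        ]), 15)
disc [545.5 113.5 188.4] tilt 60.3 len 140.3
```

About 57° now. Back off and lift high.

apply_moves(
  series=[
    [1,[0,0,-1],0],
    [1,[-1,0,-2.5],0],
    [1,[-5,0,-2.5],0],
    [1,[-10,0,-2.5],0],
    [1,[-15,0,-2.5],0],
    [1,[-18,0,-2.5],0],
    [1,[-19,0,-2.5],0],
    [1,[-19,0,-2.5],0],
    [1,[-19,0,-2.5],0],
    [1,[-19,0,-2.5],0],
  ],
)

```text
t: 37.83
eef_pos: [499.8, 108.9, 430.1]
tcp_rot: [0.018, 1.569, -3.021]
ft_force: [-0.6, 0.2, -2.4]
opening: 0.143
```

```bash
python3 - <<'E'
from h import *
plan(((500,110,250),1.67-np.pi)); tilt('23',140)
a=cv2.imread('pics/s23.png'); b=cv2.imread('pics/t23.png')
cv2.imwrite('pics/c23.png',np.vstack([cv2.resize(np.hstack([a,b]),(800,300)),np.hstack([cv2.resize(a[270:390,250:410],(400,300)),cv2.resize(b[180:348,340:500],(400,300))])]))
E
```

```text
grasp [499.4 108.8 259.1] jaw -1.468 j [ 0.085  0.302  1.799 -0.     1.043  1.553] open 13.6 F [-0.6  0.2 -2.4] t 37.83
shift [ 0.91 -0.11 -0.07] turn 0.004
scene (array([261.73333333, 169.86666667]), 15)
top None
```

View pics/c23.png

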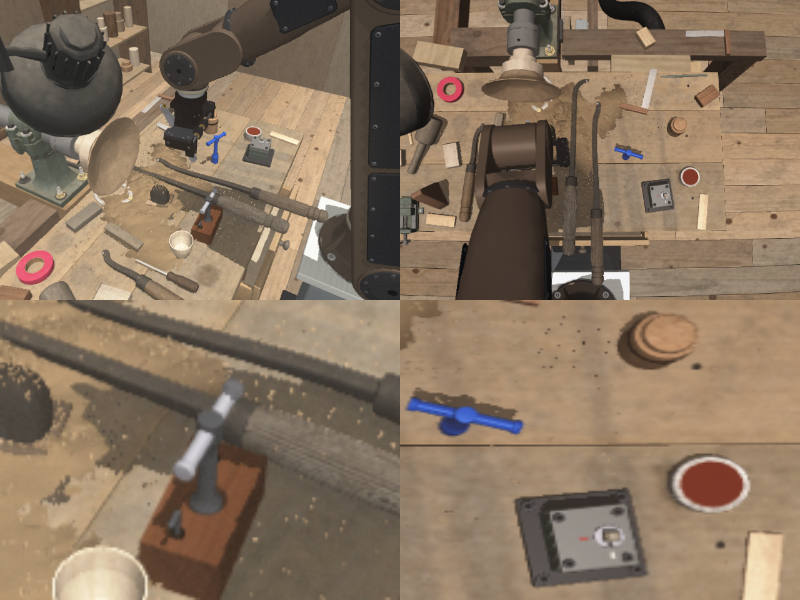

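Last picture: the key stands upright in the stand, the block is empty with the lock's pointer at the white mark, and the tin, blank, cup and blue T are in place. I'll check the tilt once more and hand in.

```bash
python3 - <<'E'
from h import *
tilt1('23',(261.7,169.9)); s=monitor.state(); print(np.abs(s['qvel']).max(), s['opening']*95, s['ft_force'])
a,b=load('top0.png')['image'],load('t23.png')['image']
print([np.abs(a[y-18:y+18,x-18:x+18].astype(int)-b[y-18:y+18,x-18:x+18]).mean().round(1) for x,y in((463,282),(445,201),(366,245))])
job.job_done(); print('done')
E
```

```text
disc [572.  116.3 373. ] tilt 58.5 len 139.0
0.005395818258762589 13.670788478816391 [-0.2454898   0.23276248 -1.88272459]
[np.float64(26.1), np.float64(11.0), np.float64(10.9)]
the job is handed in; nothing more can be done
done
```

The job is done and handed in at about 38 s. The bar is held in the gripper with its cutter end up at about 55°, and its lowest point is more than 200 mm above the bench.

**What I did**
- **Lock:** I set the steel T-key on the lock and turned it anticlockwise to the stop. The pointer then faced the white mark.
- **Key:** I stood it back in its hole at its starting bearing.
- **Bar:** I drew it out in three short strokes, so the gripper's body stayed clear of the blue look-alike.
- **Tilt:** the moves can only turn the tool about its own axis. So I pivoted the bar between the pads, first over the stand's edge and then with its inner end pressed on the stand's face. That pressing took at most about 26 N.

**Last checks**
- **Tilt:** the line to the cutter disc measured 58.5°, and the bar's axis is about 3° less. This came from the scene camera alone, because the arm hid the cutter from the top camera.
- **Hold:** the arm was still and the grip read 13.7 mm on the 14 mm bar.
- **Surroundings:** the final pictures show the key upright, and the tin, blank, cup and blue T where they stood.
- **Disagreement:** a crude before/after picture comparison came out higher at the tin (26, against 11 at the blank and the blue T). I put that down to the arm's shadow having moved off it, but did not check further.

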